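# Pack the reagent bottles into the foam insert in reverse order

### The job

Move the four dropper bottles from their coloured stands on the work tray into the cutouts of the foam insert, one bottle to a cutout, in reverse order: the bottle that starts leftmost (seen from the robot) goes into the rightmost cutout, the next into the second from the right, and so on. Keep the bottles upright all the way and leave each standing on the floor of its cutout.

Things in the scene. Friction and masses are not known exactly. Their poses are not given: they have to be found in the camera images.
- bottle_red: amber dropper bottle, round, 33 mm in diameter and 80 mm tall, with a red cap and bulb and a red band round its body, about 50 g. Its origin is the centre of its underside, z up along the bottle; yaw means nothing. The straight body (33 mm wide, reaching from 0 to 55 mm above the underside) is the place to grip, best 40 to 50 mm above the underside; the cap above it is 33 mm wide to 62 mm, then comes the bulb, 16 mm wide.
- bottle_yellow: amber dropper bottle, round, 33 mm in diameter and 80 mm tall, with a yellow cap and bulb and a yellow band round its body, about 50 g. Its origin is the centre of its underside, z up along the bottle; yaw means nothing. The straight body (33 mm wide, reaching from 0 to 55 mm above the underside) is the place to grip, best 40 to 50 mm above the underside; the cap above it is 33 mm wide to 62 mm, then comes the bulb, 16 mm wide.
- bottle_green: amber dropper bottle, round, 33 mm in diameter and 80 mm tall, with a green cap and bulb and a green band round its body, about 50 g. Its origin is the centre of its underside, z up along the bottle; yaw means nothing. The straight body (33 mm wide, reaching from 0 to 55 mm above the underside) is the place to grip, best 40 to 50 mm above the underside; the cap above it is 33 mm wide to 62 mm, then comes the bulb, 16 mm wide.
- bottle_blue: amber dropper bottle, round, 33 mm in diameter and 80 mm tall, with a blue cap and bulb and a blue band round its body, about 50 g. Its origin is the centre of its underside, z up along the bottle; yaw means nothing. The straight body (33 mm wide, reaching from 0 to 55 mm above the underside) is the place to grip, best 40 to 50 mm above the underside; the cap above it is 33 mm wide to 62 mm, then comes the bulb, 16 mm wide.
- stand_red: square red stand, 52 x 52 x 17 mm, fixed on the work tray, in which the bottle of the same colour stands at the start (well 40 mm in diameter, 11 mm deep). Origin: centre of its underside, 5 mm above the bench; z up. Its place in the row marks the place its bottle started from.
- stand_yellow: square yellow stand, 52 x 52 x 17 mm, fixed on the work tray, in which the bottle of the same colour stands at the start (well 40 mm in diameter, 11 mm deep). Origin: centre of its underside, 5 mm above the bench; z up. Its place in the row marks the place its bottle started from.
- stand_green: square green stand, 52 x 52 x 17 mm, fixed on the work tray, in which the bottle of the same colour stands at the start (well 40 mm in diameter, 11 mm deep). Origin: centre of its underside, 5 mm above the bench; z up. Its place in the row marks the place its bottle started from.
- stand_blue: square blue stand, 52 x 52 x 17 mm, fixed on the work tray, in which the bottle of the same colour stands at the start (well 40 mm in diameter, 11 mm deep). Origin: centre of its underside, 5 mm above the bench; z up. Its place in the row marks the place its bottle started from.
- work_tray: aluminium plate 60 x 262 x 5 mm with 10 mm high side rails, fixed on the bench, carrying the four stands in one row at 62 mm spacing along its y axis. Origin: centre of its underside; x points away from the robot and y to the robot's left, within about 0.12 rad, so the stands are at y = +93, +31, -31, -93 mm from left to right.
- foam_insert: dark foam insert 66 x 268 x 24 mm in a thin grey frame, fixed on the bench, with four round cutouts in a row, pale at the bottom. Origin: centre of its underside; x points away from the robot and y to the robot's left, within about 0.12 rad. The cutouts are centred at x = 0, y = +93, +31, -31, -93 mm (left to right), 44 mm in diameter with a 4 mm chamfer round the mouth, and 18 mm deep: their floor is 6 mm and the top face 24 mm above the bench.

How it is judged (in metres and radians):
At the end, for the whole second after the job is handed in: Every bottle stands released and at rest in the cutout that mirrors its own stand's place in the row (leftmost stand, rightmost cutout): within 10 mm of the cutout's centre along each axis of the insert, underside at most 4 mm above its floor, tilted less than 0.15 rad (((y of stand_red in the frame of work_tray between 0.068 and 0.118 m and y of bottle_red in the frame of foam_insert between -0.103 and -0.083 m) or (y of stand_red in the frame of work_tray between 0.006 and 0.056 m and y of bottle_red in the frame of foam_insert between -0.041 and -0.021 m) or (y of stand_red in the frame of work_tray between -0.056 and -0.006 m and y of bottle_red in the frame of foam_insert between 0.021 and 0.041 m) or (y of stand_red in the frame of work_tray between -0.118 and -0.068 m and y of bottle_red in the frame of foam_insert between 0.083 and 0.103 m)) and x of bottle_red in the frame of foam_insert between -0.01 and 0.01 m and z of each of bottle_red, bottle_yellow, bottle_green, bottle_blue in the frame of foam_insert below 0.01 m and angle between each of bottle_red, bottle_yellow, bottle_green, bottle_blue's own z axis and vertical below 0.15 rad and linear speed of each of bottle_red, bottle_yellow, bottle_green, bottle_blue below 0.02 m/s and angular speed of each of bottle_red, bottle_yellow, bottle_green, bottle_blue below 0.3 rad/s and ((y of stand_yellow in the frame of work_tray between 0.068 and 0.118 m and y of bottle_yellow in the frame of foam_insert between -0.103 and -0.083 m) or (y of stand_yellow in the frame of work_tray between 0.006 and 0.056 m and y of bottle_yellow in the frame of foam_insert between -0.041 and -0.021 m) or (y of stand_yellow in the frame of work_tray between -0.056 and -0.006 m and y of bottle_yellow in the frame of foam_insert between 0.021 and 0.041 m) or (y of stand_yellow in the frame of work_tray between -0.118 and -0.068 m and y of bottle_yellow in the frame of foam_insert between 0.083 and 0.103 m)) and x of bottle_yellow in the frame of foam_insert between -0.01 and 0.01 m and ((y of stand_green in the frame of work_tray between 0.068 and 0.118 m and y of bottle_green in the frame of foam_insert between -0.103 and -0.083 m) or (y of stand_green in the frame of work_tray between 0.006 and 0.056 m and y of bottle_green in the frame of foam_insert between -0.041 and -0.021 m) or (y of stand_green in the frame of work_tray between -0.056 and -0.006 m and y of bottle_green in the frame of foam_insert between 0.021 and 0.041 m) or (y of stand_green in the frame of work_tray between -0.118 and -0.068 m and y of bottle_green in the frame of foam_insert between 0.083 and 0.103 m)) and x of bottle_green in the frame of foam_insert between -0.01 and 0.01 m and ((y of stand_blue in the frame of work_tray between 0.068 and 0.118 m and y of bottle_blue in the frame of foam_insert between -0.103 and -0.083 m) or (y of stand_blue in the frame of work_tray between 0.006 and 0.056 m and y of bottle_blue in the frame of foam_insert between -0.041 and -0.021 m) or (y of stand_blue in the frame of work_tray between -0.056 and -0.006 m and y of bottle_blue in the frame of foam_insert between 0.021 and 0.041 m) or (y of stand_blue in the frame of work_tray between -0.118 and -0.068 m and y of bottle_blue in the frame of foam_insert between 0.083 and 0.103 m)) and x of bottle_blue in the frame of foam_insert between -0.01 and 0.01 m); the robot touches nothing.
It fails at once if the red bottle is tipped by more than 0.7 rad (angle between bottle_red's own z axis and vertical above 0.7 rad).
It fails at once if the yellow bottle is tipped by more than 0.7 rad (angle between bottle_yellow's own z axis and vertical above 0.7 rad).
It fails at once if the green bottle is tipped by more than 0.7 rad (angle between bottle_green's own z axis and vertical above 0.7 rad).
It fails at once if the blue bottle is tipped by more than 0.7 rad (angle between bottle_blue's own z axis and vertical above 0.7 rad).
It also fails if it takes over 93 s, if anything falls off the work surface, if the arm or the gripper's body presses on something with over 40 N, if the wrist force passes 120 N, or if a joint passes its speed limit or range.

### The arm

A 6-joint arm with a two-finger parallel gripper is mounted at the origin on a cart in front of the work surface, level with it; the furniture and walls round the work are solid. World frame = base frame: x ahead of the robot, y to its left, z up, the work surface at z = 0. Lengths are in mm, angles in rad, forces in N, time in s.
With the tool pointing down it reaches from about 325 to 775 mm from the base axis. Payload 5.5 kg.
Tool frame: the origin (TCP) lies at the very end of the fingers, on their centre line; the grasp point (between the pads) lies 19 mm behind it (ctrl.grasp_offset is the distance from the TCP to the grasp point, in mm); y points along the fingers, z is the direction in which the jaws open and shut, and the axes are right-handed (so a half turn about y gives the same grasp; the last joint's range is limited). The gripper opens to 85 mm and grips with 20 to 120 N. Pads are 22 mm wide; open, the fingers measure 114 mm over their backs; the gripper's body (76 mm by 85 mm) begins 54 mm behind the grasp point. The pads swing forward as they close: fully open they stand 13 mm farther back than shut.
Start: joints at [-1.323, 0.091, 1.231, -0, 1.82, -0.057], TCP at [180.061, -572.359, 231.275] pointing down, gripper open.
Joint ranges: [-2.87, 2.87], [-0.86, 2.18], [0.17, 2.46], [-1.51, 4.65], [0.06, 2.69], [-2.65, 2.65]. Speed limits (rad/s): [2.57, 2.57, 3.01, 3.14, 3.14, 3.14].

### API

Orientations are given as a unit quaternion [x, y, z, w].
In Python, from cell import ctrl gives the robot as it stands. The module is installed in compiled form; this text tells all that it offers.
- The arm moves only by the tool arm_command, never from a script. Its argument "increments" is a list of rows, each an object of numbers: "gripper": the closure, from -1 (fully open) to 1 (shut), so that 0 is half open; "tx", "ty", "tz": the shift along the world's x, y, z in cm; "wx", "wy", "wz": the turn, a rotation vector about the world's x, y, z in rad. In form: [{"gripper": .., "tx": .., "ty": .., "tz": .., "wx": .., "wy": .., "wz": ..}, ...]. A call has 1 to 20 rows; each row is the pose to reach, as a shift and turn from the pose measured when the call began; what a row does not reach only later rows make up. A row lasts 1/10 s, in which the tool goes at most 50 mm and 8.59 degrees, less where a joint would pass 70% of its speed; a pose out of reach is approached as far as the arm can. A call with a gripper value outside its range is refused whole. The fingers move at their own pace and stop on an object; "grip_force" is the grip in N (left out, the last holds). Time passes only in rows, so rows that repeat a pose let the fingers close. It gives the time, the measured TCP pose, the force and the opening at its end, in the units of the state.
- ctrl.get_obs(): the state, without advancing time (a new reading comes with each control period).
- ctrl.read_camera(name): name is "scene" or "top"; returns the picture (384x512x3 uint8, red, green, blue); there is no depth.
- ctrl.get_calibration(name): a dict with "fx", "fy", "cx", "cy" (pixels), "eye" and "attitude" of the camera in the world. Camera axes: x right, y down, z forward; pixel columns grow to the right and rows downward; lengths in mm; the calibration is good to about 2 mm. A picture is of the moment at which its call begins. get_calibration takes no time and is no camera call.
- ctrl.job_done(): hands the job in, once; it reports no verdict.
The state is a dict: "time": time; "joint_pos": joint angles; "qvel": joint speeds; "effort": joint torques, N m; "eef_pos": TCP position; "orientation": TCP orientation; "wrist_force": force on the tool from outside, world axes, zero at the start; "ft_torque": the same for the moment, N m; "width": opening from 0.0 (shut) to 1.0 (fully open).
Only numpy, scipy, OpenCV 4.12 (cv2) and the standard library are available. Lean on these libraries where they do the work, as an engineer would, in place of code of your own. Each camera call takes 0.05 s, during which the arm holds its last target. There are 200 camera calls.

## Working session

There is one attempt and no reset: what is moved stays moved. The work goes in short steps, Python scripts to look and compute and a tool call to move; the robot and the scene stay as the last step left them, time stands still between calls to the robot, and variables do not carry over. Pictures are saved under pics/ and viewed, about 12 in all and at most 16, crops included, and the job is handed in when it is done.

Besides the shell and the picture viewer there is one more tool, called after "Emit:" as name(argument=value, ...) on one line, values as JSON. arm_command: Moves the arm, as the interface text tells. Its arguments: {"type":"object","properties":{"increments":{"type":"array","items":{"type":"object","properties":{"gripper":{"type":"number"},"tx":{"type":"number"},"ty":{"type":"number"},"tz":{"type":"number"},"wx":{"type":"number"},"wy":{"type":"number"},"wz":{"type":"number"}}}},"grip_force":{"type":"number"}},"required":["increments"]}

```bash
mkdir -p pics
python3 - <<'E'
from cell import ctrl
import cv2
for n in("top","scene"):
    cv2.imwrite(f"pics/{n}0.png",ctrl.read_camera(n)[:,:,::-1]); print(n,ctrl.get_calibration(n))
print(ctrl.get_obs(),ctrl.grasp_offset)
E
```

```text
top {'fx': 384.12766108618405, 'fy': 384.12766108618405, 'cx': 254.119354067627, 'cy': 195.74928253881387, 'eye': array([ 412.75975283, -159.56322298,  875.783585  ]), 'attitude': array([ 0.70805427, -0.70367384,  0.05172177, -0.02876002])}
scene {'fx': 459.74454943467816, 'fy': 459.74454943467816, 'cx': 254.22039125857086, 'cy': 195.49090816192472, 'eye': array([ 202.88807668, -836.12565482,  522.64441715]), 'attitude': array([ 0.85963065, -0.18623114,  0.1062136 , -0.46375833])}
{'time': 0.1, 'joint_pos': array([-1.32269760e+00,  9.17902848e-02,  1.23176524e+00, -5.61849631e-06,
        1.81978156e+00, -5.67166321e-02]), 'qvel': array([-8.65805312e-05, -2.13991006e-03, -2.06559698e-03, -1.83795447e-03,
       -5.89250852e-05, -1.81221810e-04]), 'effort': array([ 3.35660887e-03, -4.60216892e+01, -4.19218183e+01,  2.40253104e-05,
        1.06605122e-02, -4.01175123e-05]), 'eef_pos': array([ 179.99679035, -572.10685915,  230.26003485]), 'orientation': array([-0.1074121 ,  0.69952384, -0.69829636,  0.10729041]), 'wrist_force': array([-0.51563324, -0.39733712,  0.1176404 ]), 'ft_torque': array([ 0.03784539, -0.02962925, -0.04165152]), 'width': 0.9988261775698916} 18.700000000000003
```

View pics/top0.png

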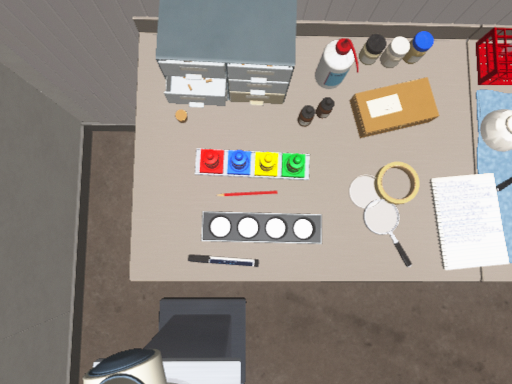

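View pics/scene0.png

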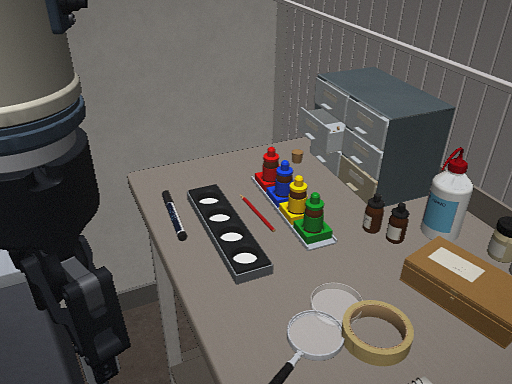

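The top view shows the stands left to right as red (212,160), blue (239,160), yellow (266,162) and green (294,164). The insert sits in front, with cutouts at about (220,227), (248,228), (275,228) and (303,229). The scene view confirms that order and shows all bottles upright.

```bash
cat > h.py <<'E'
import numpy as np,cv2
from cell import ctrl
from scipy.spatial.transform import Rotation as R
def ray(n,px,z):
    c=ctrl.get_calibration(n); d=R.from_quat(c["attitude"]).apply([(px[0]-c["cx"])/c["fx"],(px[1]-c["cy"])/c["fy"],1])
    e=c["eye"]; return e+d*(z-e[2])/d[2]
def proj(n,p):
    c=ctrl.get_calibration(n); q=R.from_quat(c["attitude"]).inv().apply(np.atleast_2d(p)-c["eye"])
    return np.c_[c["fx"]*q[:,0]/q[:,2]+c["cx"],c["fy"]*q[:,1]/q[:,2]+c["cy"]]
def fitrow(P):  # P 4x3 left to right -> centre,yaw,points
    s=np.array([93,31,-31,-93]);m=P[:,:2].mean(0)
    v=(s[:,None]*(P[:,:2]-m)).sum(0);v/=np.hypot(*v)
    return m,np.arctan2(-v[0],v[1]),m+s[:,None]*v
E
python3 - <<'E'
from h import *
im=cv2.imread("pics/top0.png"); hsv=cv2.cvtColor(im,cv2.COLOR_BGR2HSV)
H,S,V=cv2.split(hsv)
roi=np.zeros(H.shape,bool); roi[145:182,195:310]=1
rng={"red":lambda h:(h<8)|(h>172),"blue":lambda h:(h>100)&(h<130),"yellow":lambda h:(h>22)&(h<36),"green":lambda h:(h>45)&(h<80)}
P=[]
for k,f in rng.items():
    m=(roi&f(H)&(S>120)&(V>60)).astype(np.uint8); m=cv2.morphologyEx(m,cv2.MORPH_OPEN,np.ones((3,3)))
    r=cv2.minAreaRect(cv2.findNonZero(m)); p=ray("top",r[0],22);P.append(p);print(k,r,p.round(1))
print("stands",fitrow(np.array(P)))
C=[]
for x in(220,248,275,303):
    g=cv2.cvtColor(im,cv2.COLOR_BGR2GRAY)[213:243,x-13:x+14]; m=cv2.moments((g>150).astype(np.uint8),True)
    c=(x-13+m["m10"]/m["m00"],213+m["m01"]/m["m00"]); p=ray("top",c,15);C.append(p);print(c,m["m00"],p.round(1))
print("holes",fitrow(np.array(C)))
# frame check: dark blob
m=np.zeros(H.shape,np.uint8);m[205:250,195:330]=(V[205:250,195:330]<75)
m=cv2.morphologyEx(m,cv2.MORPH_OPEN,np.ones((3,3))); m,=[m]
n,l,st,_=cv2.connectedComponentsWithStats(m);i=1+st[1:,4].argmax()
r=cv2.minAreaRect(cv2.findNonZero((l==i).astype(np.uint8)));print("foam",r,ray("top",r[0],24))
o=ctrl.get_obs();print(R.from_quat(o["orientation"]).as_matrix().round(3))
big=cv2.resize(im[140:260,180:330],None,fx=5,fy=5,interpolation=cv2.INTER_CUBIC)
def mark(Q,z,rad,col):
    for q in Q:
        t=np.linspace(0,6.28,40);pts=proj("top",np.c_[q[0]+rad*np.cos(t),q[1]+rad*np.sin(t),0*t+z])
        cv2.polylines(big,[((pts-[180,140]+.5)*5).astype(int)],True,col,1)
mark(fitrow(np.array(C))[2],24,26,(0,255,255));mark(fitrow(np.array(P))[2],73-0,16.5,(255,0,255));mark(fitrow(np.array(P))[2],22,26,(255,255,255))
cv2.imwrite("pics/big.png",big)
E
```

```text
red ((211.3931121826172, 160.8172607421875), (22.960309982299805, 23.664974212646484), 3.3664608001708984) [589.  -90.5  22. ]
blue ((239.0, 162.0), (24.0, 22.0), 90.0) [ 587.  -152.6   22. ]
yellow ((266.0, 163.5), (23.0, 22.0), 90.0) [ 584.2 -213.7   22. ]
green ((293.0, 165.5), (23.0, 22.0), 90.0) [ 580.2 -275.    22. ]
stands (array([ 585.09710797, -182.94823495]), np.float64(-0.04713627828005499), array([[ 589.47915874,  -90.05153086],
       [ 586.55779156, -151.98266692],
       [ 583.63642439, -213.91380298],
       [ 580.71505721, -275.84493904]]))
(220.17690417690417, 229.0835380835381) 407.0 [ 436. -112.   15.]
(247.6862244897959, 228.29336734693877) 392.0 [ 438.1 -173.3   15. ]
(274.75566750629724, 227.51385390428212) 397.0 [ 440.1 -233.9   15. ]
(302.88520408163265, 226.89285714285714) 392.0 [ 441.8 -297.2   15. ]
holes (array([ 438.99437986, -204.10789621]), np.float64(0.03191845150460376), array([[ 436.02646787, -111.15526581],
       [ 438.00507586, -173.12368608],
       [ 439.98368385, -235.09210634],
       [ 441.96229184, -297.06052661]]))Traceback (most recent call last):
  File "<stdin>", line 19, in <module>
ValueError: attempt to get argmax of an empty sequence
```

Run:
```python
from h import *
im=cv2.imread("pics/top0.png"); g=cv2.cvtColor(im,cv2.COLOR_BGR2GRAY)
C=[]
n,l,st,ce=cv2.connectedComponentsWithStats((g>170).astype(np.uint8))
for x in(220,248,275,303):
    i=l[228,x]; p=ray("top",ce[i],15);C.append(p);print(st[i],ce[i].round(1),p.round(1))
C=np.array(C);h=fitrow(C);print("holes",h)
P=np.array([[589.,-90.5],[587,-152.6],[584.2,-213.7],[580.2,-275]]);s=fitrow(P)
o=ctrl.get_obs();print(R.from_quat(o["orientation"]).as_matrix().round(3))
big=cv2.resize(im[140:260,180:330],None,fx=5,fy=5,interpolation=cv2.INTER_CUBIC)
def mark(Q,z,rad,col):
    for q in Q:
        t=np.linspace(0,6.28,40);pts=proj("top",np.c_[q[0]+rad*np.cos(t),q[1]+rad*np.sin(t),0*t+z])
        cv2.polylines(big,[((pts-[180,140]+.5)*5).astype(int)],True,col,1)
mark(h[2],24,26,(0,255,255));mark(h[2],6,22,(0,0,255));mark(s[2],73,16.5,(255,0,255));mark(s[2],22,26,(255,255,255))
v=(h[2][0]-h[2][3])/186;u=np.array([v[1],-v[0]])
c=np.array([h[0]+a*33*u+b*134*v for a,b in((1,1),(1,-1),(-1,-1),(-1,1))])
cv2.polylines(big,[((proj("top",np.c_[c,[24]*4])-[180,140]+.5)*5).astype(int)],True,(0,255,0),1)
cv2.imwrite("pics/big.png",big)
```

```text
[211 217  19  20 309] [220.1 226.3] [ 442.1 -111.7   15. ]
[238 218  20  20 310] [247.6 227. ] [ 440.9 -173.1   15. ]
[266 218  19  20 300] [275.1 227.6] [ 439.9 -234.6   15. ]
[294 219  19  20 289] [302.7 228.3] [ 438.7 -296.7   15. ]
holes (array([ 440.38010507, -204.03748073]), np.float64(-0.018388170396263975), array([[ 442.09010855, -111.05320309],
       [ 440.95010623, -173.04272151],
       [ 439.81010391, -235.03223994],
       [ 438.6701016 , -297.02175836]]))
[[-0.954 -0.     0.3  ]
 [-0.3    0.002 -0.954]
 [-0.    -1.    -0.002]]
```

View pics/big.png

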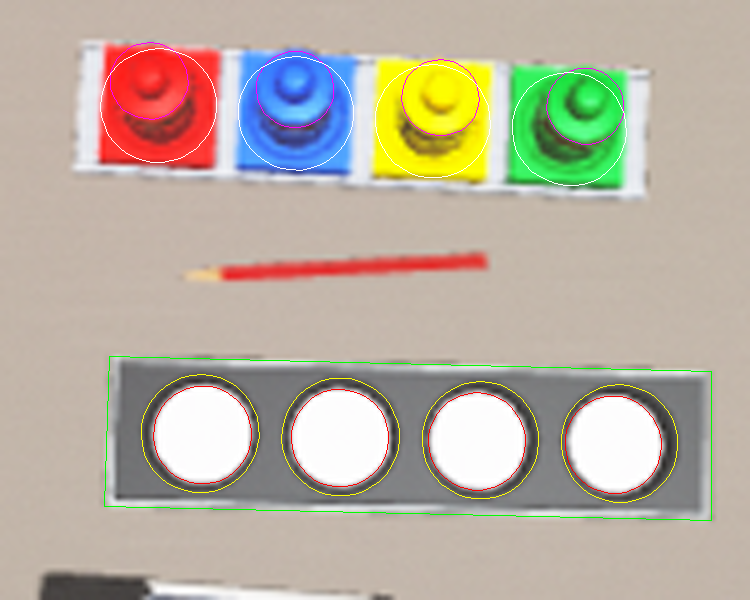

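The overlay matches: frame, cutout floors and stand squares all line up with the model within about 1 mm. Before moving in, I'll check the clearance to the cabinet.

Run:
```python
from h import *
print("front base",ray("top",(229,103),0),ray("top",(290,103),0))
from scipy.optimize import least_squares
def tri(a,b):
    f=lambda p:np.r_[proj("top",p)[0]-a,proj("scene",p)[0]-b]
    r=least_squares(f,[700,-150,150]);return r.x.round(0),r.fun.round(1)
print("roof corner L",tri((162,60),(317,73)),"R",tri((296,66),(450,108)),tri((296,66),(388,121)))
print("drawer front L",tri((167,104),(303,110)),"R",tri((226,104),(329,133)))
```

```text
front base [ 732.51136057 -127.67715967    0.        ] [ 734.86652445 -271.9161992     0.        ]
roof corner L (array([736., -12., 204.]), array([-0.2,  0.4,  0.6, -0.1])) R (array([ 782., -289.,  202.]), array([ 16.4, -25.4, -26.5,  10.1])) (array([ 734., -258.,  193.]), array([-0.6,  0.9,  1. , -0.3]))
drawer front L (array([693., -11., 123.]), array([ 2.1, -4.6, -5.4,  1.1])) R (array([ 693., -129.,  119.]), array([ 1.5, -2.9, -3.2,  0.8]))
```

Emit:
arm_command(increments=[{"gripper": -1,"tx": 10,"ty": 12,"tz": 0,"wz": 0.31},{"gripper": -1,"tx": 20,"ty": 24,"tz": 0,"wz": 0.62},{"gripper": -1,"tx": 30,"ty": 36,"tz": 0,"wz": 0.93},{"gripper": -1,"tx": 40.95,"ty": 48.2,"tz": -3,"wz": 1.236},{"gripper": -1,"tx": 40.95,"ty": 48.2,"tz": -7,"wz": 1.236},{"gripper": -1,"tx": 40.95,"ty": 48.2,"tz": -7,"wz": 1.236},{"gripper": -1,"tx": 40.95,"ty": 48.2,"tz": -7,"wz": 1.236},{"gripper": -1,"tx": 40.95,"ty": 48.2,"tz": -7,"wz": 1.236},{"gripper": -1,"tx": 40.95,"ty": 48.2,"tz": -7,"wz": 1.236},{"gripper": -1,"tx": 40.95,"ty": 48.2,"tz": -7,"wz": 1.236},{"gripper": -1,"tx": 40.95,"ty": 48.2,"tz": -7,"wz": 1.236},{"gripper": -1,"tx": 40.95,"ty": 48.2,"tz": -7,"wz": 1.236},{"gripper": -1,"tx": 40.95,"ty": 48.2,"tz": -7,"wz": 1.236},{"gripper": -1,"tx": 40.95,"ty": 48.2,"tz": -7,"wz": 1.236},{"gripper": -1,"tx": 40.95,"ty": 48.2,"tz": -7,"wz": 1.236},{"gripper": -1,"tx": 40.95,"ty": 48.2,"tz": -7,"wz": 1.236},{"gripper": -1,"tx": 40.95,"ty": 48.2,"tz": -7,"wz": 1.236},{"gripper": -1,"tx": 40.95,"ty": 48.2,"tz": -7,"wz": 1.236}])

```text
schema error: expected keys gripper, tx, ty, tz, wx, wy, wz
```

Emit:
arm_command(increments=[{"gripper": -1,"tx": 10,"ty": 12,"tz": 0,"wx": 0,"wy": 0,"wz": 0.31},{"gripper": -1,"tx": 20,"ty": 24,"tz": 0,"wx": 0,"wy": 0,"wz": 0.62},{"gripper": -1,"tx": 30,"ty": 36,"tz": 0,"wx": 0,"wy": 0,"wz": 0.93},{"gripper": -1,"tx": 40.95,"ty": 48.2,"tz": -3,"wx": 0,"wy": 0,"wz": 1.236},{"gripper": -1,"tx": 40.95,"ty": 48.2,"tz": -7,"wx": 0,"wy": 0,"wz": 1.236},{"gripper": -1,"tx": 40.95,"ty": 48.2,"tz": -7,"wx": 0,"wy": 0,"wz": 1.236},{"gripper": -1,"tx": 40.95,"ty": 48.2,"tz": -7,"wx": 0,"wy": 0,"wz": 1.236},{"gripper": -1,"tx": 40.95,"ty": 48.2,"tz": -7,"wx": 0,"wy": 0,"wz": 1.236},{"gripper": -1,"tx": 40.95,"ty": 48.2,"tz": -7,"wx": 0,"wy": 0,"wz": 1.236},{"gripper": -1,"tx": 40.95,"ty": 48.2,"tz": -7,"wx": 0,"wy": 0,"wz": 1.236},{"gripper": -1,"tx": 40.95,"ty": 48.2,"tz": -7,"wx": 0,"wy": 0,"wz": 1.236},{"gripper": -1,"tx": 40.95,"ty": 48.2,"tz": -7,"wx": 0,"wy": 0,"wz": 1.236},{"gripper": -1,"tx": 40.95,"ty": 48.2,"tz": -7,"wx": 0,"wy": 0,"wz": 1.236},{"gripper": -1,"tx": 40.95,"ty": 48.2,"tz": -7,"wx": 0,"wy": 0,"wz": 1.236},{"gripper": -1,"tx": 40.95,"ty": 48.2,"tz": -7,"wx": 0,"wy": 0,"wz": 1.236},{"gripper": -1,"tx": 40.95,"ty": 48.2,"tz": -7,"wx": 0,"wy": 0,"wz": 1.236},{"gripper": -1,"tx": 40.95,"ty": 48.2,"tz": -7,"wx": 0,"wy": 0,"wz": 1.236},{"gripper": -1,"tx": 40.95,"ty": 48.2,"tz": -7,"wx": 0,"wy": 0,"wz": 1.236}])

```text
time: 1.9
eef_pos: [589.1, -91.2, 160.8]
orientation: [-0.492, 0.508, -0.508, 0.492]
wrist_force: [-0.7, 0.3, 0.4]
width: 1.001
```

Emit:
arm_command(grip_force=35, increments=[{"gripper": -1,"tx": 0,"ty": 0.1,"tz": -4,"wx": 0,"wy": 0,"wz": 0},{"gripper": -1,"tx": 0,"ty": 0.1,"tz": -8,"wx": 0,"wy": 0,"wz": 0},{"gripper": -1,"tx": 0,"ty": 0.1,"tz": -11,"wx": 0,"wy": 0,"wz": 0},{"gripper": -1,"tx": 0,"ty": 0.1,"tz": -12.5,"wx": 0,"wy": 0,"wz": 0},{"gripper": -1,"tx": 0,"ty": 0.1,"tz": -12.5,"wx": 0,"wy": 0,"wz": 0},{"gripper": -1,"tx": 0,"ty": 0.1,"tz": -12.5,"wx": 0,"wy": 0,"wz": 0},{"gripper": 1,"tx": 0,"ty": 0.1,"tz": -12.5,"wx": 0,"wy": 0,"wz": 0},{"gripper": 1,"tx": 0,"ty": 0.1,"tz": -12.5,"wx": 0,"wy": 0,"wz": 0},{"gripper": 1,"tx": 0,"ty": 0.1,"tz": -12.5,"wx": 0,"wy": 0,"wz": 0},{"gripper": 1,"tx": 0,"ty": 0.1,"tz": -12.5,"wx": 0,"wy": 0,"wz": 0},{"gripper": 1,"tx": 0,"ty": 0.1,"tz": -12.5,"wx": 0,"wy": 0,"wz": 0},{"gripper": 1,"tx": 0,"ty": 0.1,"tz": -12.5,"wx": 0,"wy": 0,"wz": 0},{"gripper": 1,"tx": 0,"ty": 0.1,"tz": -12.5,"wx": 0,"wy": 0,"wz": 0},{"gripper": 1,"tx": 0,"ty": 0.1,"tz": -12.5,"wx": 0,"wy": 0,"wz": 0}])

```text
time: 3.3
eef_pos: [589.8, -90.3, 36.9]
orientation: [0.492, -0.508, 0.508, -0.492]
wrist_force: [-1.1, 0.8, 6.1]
width: 0.368
```

Emit:
arm_command(increments=[{"gripper": 1,"tx": 0,"ty": 0,"tz": 2,"wx": 0,"wy": 0,"wz": 0},{"gripper": 1,"tx": 0,"ty": 0,"tz": 5,"wx": 0,"wy": 0,"wz": 0},{"gripper": 1,"tx": 0,"ty": 0,"tz": 8,"wx": 0,"wy": 0,"wz": 0},{"gripper": 1,"tx": 0,"ty": 0,"tz": 10.5,"wx": 0,"wy": 0,"wz": 0},{"gripper": 1,"tx": 0,"ty": 0,"tz": 10.5,"wx": 0,"wy": 0,"wz": 0},{"gripper": 1,"tx": 0,"ty": 0,"tz": 10.5,"wx": 0,"wy": 0,"wz": 0},{"gripper": 1,"tx": 0,"ty": 0,"tz": 10.5,"wx": 0,"wy": 0,"wz": 0}])

```text
time: 4.0
eef_pos: [588.9, -90.1, 139.6]
orientation: [-0.493, 0.509, -0.507, 0.491]
wrist_force: [0.5, 0.4, -1.4]
width: 0.367
```

Run:
```python
from h import *
im=ctrl.read_camera("scene")[:,:,::-1]
cv2.imwrite("pics/s1.png",cv2.resize(im[40:280,150:400],None,fx=2.4,fy=2.4))
o=ctrl.get_obs();print(o["eef_pos"],o["wrist_force"],o["width"])
```

```text
[588.81664399 -90.09997931 139.40766754] [-0.47877893  0.03523325 -0.88427758] 0.36328705244183757
```

View pics/s1.png

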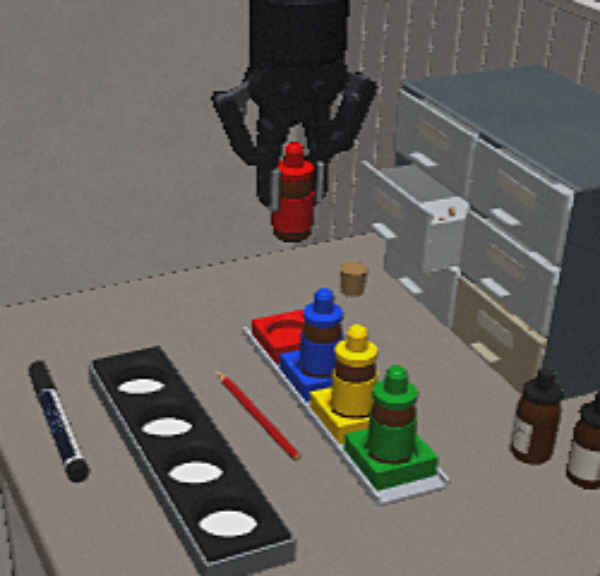

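The image shows the red bottle held upright between the pads at crop (293,195), clear of its stand. Next it goes to the rightmost cutout.

Emit:
arm_command(increments=[{"gripper": 1,"tx": -3,"ty": -4,"tz": 0,"wx": 0,"wy": 0,"wz": 0},{"gripper": 1,"tx": -6,"ty": -8,"tz": 0,"wx": 0,"wy": 0,"wz": 0},{"gripper": 1,"tx": -9,"ty": -12,"tz": 0,"wx": 0,"wy": 0,"wz": 0},{"gripper": 1,"tx": -12,"ty": -16,"tz": 0,"wx": 0,"wy": 0,"wz": 0},{"gripper": 1,"tx": -14.5,"ty": -20,"tz": 0,"wx": 0,"wy": 0,"wz": 0},{"gripper": 1,"tx": -15,"ty": -20.7,"tz": 0,"wx": 0,"wy": 0,"wz": 0},{"gripper": 1,"tx": -15,"ty": -20.7,"tz": -2,"wx": 0,"wy": 0,"wz": 0},{"gripper": 1,"tx": -15,"ty": -20.7,"tz": -5,"wx": 0,"wy": 0,"wz": 0},{"gripper": 1,"tx": -15,"ty": -20.7,"tz": -7.4,"wx": 0,"wy": 0,"wz": 0},{"gripper": 1,"tx": -15,"ty": -20.7,"tz": -7.4,"wx": 0,"wy": 0,"wz": 0},{"gripper": 1,"tx": -15,"ty": -20.7,"tz": -7.4,"wx": 0,"wy": 0,"wz": 0},{"gripper": 1,"tx": -15,"ty": -20.7,"tz": -7.4,"wx": 0,"wy": 0,"wz": 0}])

```text
time: 5.25
eef_pos: [439.6, -297.3, 66.9]
orientation: [-0.493, 0.508, -0.508, 0.492]
wrist_force: [0.5, -0.7, -0.1]
width: 0.36
```

Run:
```python
from h import *
o=ctrl.get_obs();e=o["eef_pos"];print(e,o["wrist_force"],o["width"])
im=ctrl.read_camera("scene")[:,:,::-1]
im=cv2.resize(im[150:300,150:350],None,fx=3.5,fy=3.5)
b=(e[2]-26)
t=np.linspace(0,6.28,40)
for c,z,r,col in((e[:2],b,16.5,(255,255,0)),(e[:2],b+55,16.5,(255,255,0)),((438.7,-297),24,26,(0,255,255))):
    p=proj("scene",np.c_[c[0]+r*np.cos(t),c[1]+r*np.sin(t),0*t+z]);cv2.polylines(im,[((p-[150,150]+.5)*3.5).astype(int)],True,col,1)
cv2.imwrite("pics/s2.png",im)
```

```text
[ 439.61246824 -297.27863002   66.92333299] [ 0.5061428  -0.72699839 -0.08362397] 0.35986357790773116
```

View pics/s2.png

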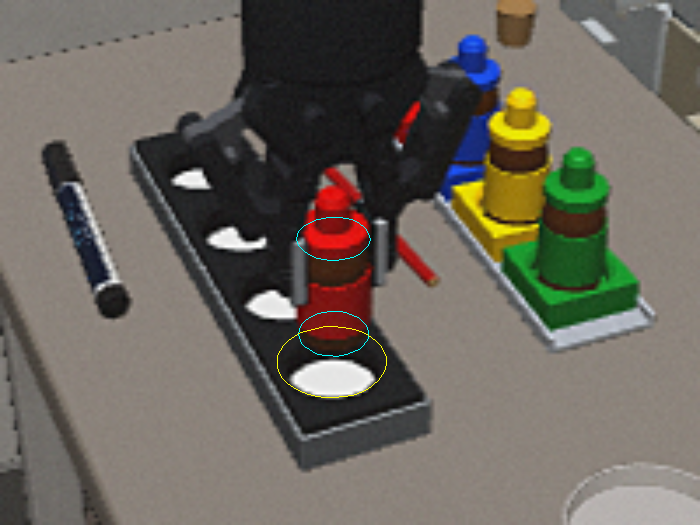

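The bottle outline and the cutout both match the prediction, so I lower, release, rise, and travel to blue.

Emit:
arm_command(increments=[{"gripper": 1,"tx": -0.1,"ty": 0,"tz": -1.5,"wx": 0,"wy": 0,"wz": 0},{"gripper": 1,"tx": -0.1,"ty": 0,"tz": -3,"wx": 0,"wy": 0,"wz": 0},{"gripper": 1,"tx": -0.1,"ty": 0,"tz": -3.4,"wx": 0,"wy": 0,"wz": 0},{"gripper": 1,"tx": -0.1,"ty": 0,"tz": -3.4,"wx": 0,"wy": 0,"wz": 0},{"gripper": 1,"tx": -0.1,"ty": 0,"tz": -3.4,"wx": 0,"wy": 0,"wz": 0},{"gripper": -1,"tx": -0.1,"ty": 0,"tz": -3.4,"wx": 0,"wy": 0,"wz": 0},{"gripper": -1,"tx": -0.1,"ty": 0,"tz": -3.4,"wx": 0,"wy": 0,"wz": 0},{"gripper": -1,"tx": -0.1,"ty": 0,"tz": -3.4,"wx": 0,"wy": 0,"wz": 0},{"gripper": -1,"tx": -0.1,"ty": 0,"tz": -3.4,"wx": 0,"wy": 0,"wz": 0},{"gripper": -1,"tx": -0.1,"ty": 0,"tz": -3.4,"wx": 0,"wy": 0,"wz": 0},{"gripper": -1,"tx": -0.1,"ty": 0,"tz": -3.4,"wx": 0,"wy": 0,"wz": 0},{"gripper": -1,"tx": -0.1,"ty": 0,"tz": 0,"wx": 0,"wy": 0,"wz": 0},{"gripper": -1,"tx": -0.1,"ty": 0,"tz": 4,"wx": 0,"wy": 0,"wz": 0},{"gripper": -1,"tx": -0.1,"ty": 0,"tz": 9.3,"wx": 0,"wy": 0,"wz": 0},{"gripper": -1,"tx": 3,"ty": 3,"tz": 9.3,"wx": 0,"wy": 0,"wz": 0},{"gripper": -1,"tx": 6.3,"ty": 6.3,"tz": 9.3,"wx": 0,"wy": 0,"wz": 0},{"gripper": -1,"tx": 9.7,"ty": 9.6,"tz": 9.3,"wx": 0,"wy": 0,"wz": 0},{"gripper": -1,"tx": 13,"ty": 12.8,"tz": 9.3,"wx": 0,"wy": 0,"wz": 0},{"gripper": -1,"tx": 14.7,"ty": 14.5,"tz": 9.3,"wx": 0,"wy": 0,"wz": 0},{"gripper": -1,"tx": 14.7,"ty": 14.5,"tz": 9.3,"wx": 0,"wy": 0,"wz": 0}])

```text
time: 7.3
eef_pos: [588.4, -149.6, 159.5]
orientation: [-0.493, 0.507, -0.507, 0.493]
wrist_force: [-1.1, -0.3, -0.1]
width: 1.002
```

Run:
```python
from h import *
o=ctrl.get_obs();e=o["eef_pos"];print(e,o["wrist_force"],o["width"])
im=ctrl.read_camera("scene")[:,:,::-1]
im=cv2.resize(im[120:300,150:380],None,fx=3,fy=3)
cv2.imwrite("pics/s3.png",im)
```

```text
[ 588.37686363 -149.60182698  159.51835628] [-1.1331517  -0.31143468 -0.09900344] 1.0022483131275877
```

View pics/s3.png

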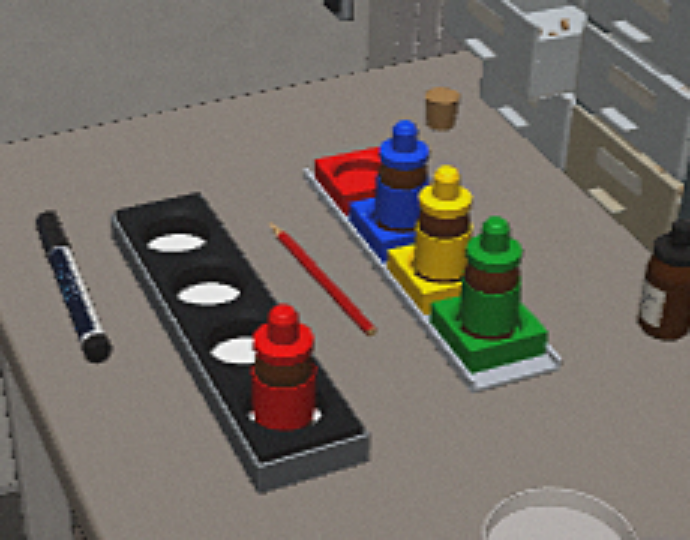

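The red bottle stands upright in the rightmost cutout at crop (284,370), and the other bottles are undisturbed. Next is blue.

Emit:
arm_command(increments=[{"gripper": -1,"tx": -0.2,"ty": -0.2,"tz": -4,"wx": 0,"wy": 0,"wz": 0},{"gripper": -1,"tx": -0.2,"ty": -0.2,"tz": -8,"wx": 0,"wy": 0,"wz": 0},{"gripper": -1,"tx": -0.2,"ty": -0.2,"tz": -11,"wx": 0,"wy": 0,"wz": 0},{"gripper": -1,"tx": -0.2,"ty": -0.2,"tz": -12.3,"wx": 0,"wy": 0,"wz": 0},{"gripper": -1,"tx": -0.2,"ty": -0.2,"tz": -12.3,"wx": 0,"wy": 0,"wz": 0},{"gripper": -1,"tx": -0.2,"ty": -0.2,"tz": -12.3,"wx": 0,"wy": 0,"wz": 0},{"gripper": 1,"tx": -0.2,"ty": -0.2,"tz": -12.3,"wx": 0,"wy": 0,"wz": 0},{"gripper": 1,"tx": -0.2,"ty": -0.2,"tz": -12.3,"wx": 0,"wy": 0,"wz": 0},{"gripper": 1,"tx": -0.2,"ty": -0.2,"tz": -12.3,"wx": 0,"wy": 0,"wz": 0},{"gripper": 1,"tx": -0.2,"ty": -0.2,"tz": -12.3,"wx": 0,"wy": 0,"wz": 0},{"gripper": 1,"tx": -0.2,"ty": -0.2,"tz": -12.3,"wx": 0,"wy": 0,"wz": 0},{"gripper": 1,"tx": -0.2,"ty": -0.2,"tz": -12.3,"wx": 0,"wy": 0,"wz": 0},{"gripper": 1,"tx": -0.2,"ty": -0.2,"tz": -12.3,"wx": 0,"wy": 0,"wz": 0},{"gripper": 1,"tx": -0.2,"ty": -0.2,"tz": -12.3,"wx": 0,"wy": 0,"wz": 0}])

```text
time: 8.75
eef_pos: [585.9, -153.4, 37.8]
orientation: [0.493, -0.507, 0.508, -0.492]
wrist_force: [-0.1, 0.7, 5.4]
width: 0.361
```

Emit:
arm_command(increments=[{"gripper": 1,"tx": 0,"ty": 0,"tz": 2.5,"wx": 0,"wy": 0,"wz": 0},{"gripper": 1,"tx": 0,"ty": 0,"tz": 6,"wx": 0,"wy": 0,"wz": 0},{"gripper": 1,"tx": 0,"ty": 0,"tz": 10.5,"wx": 0,"wy": 0,"wz": 0},{"gripper": 1,"tx": 0,"ty": 0,"tz": 10.5,"wx": 0,"wy": 0,"wz": 0},{"gripper": 1,"tx": -4,"ty": -2.2,"tz": 10.5,"wx": 0,"wy": 0,"wz": 0},{"gripper": 1,"tx": -8,"ty": -4.4,"tz": 10.5,"wx": 0,"wy": 0,"wz": 0},{"gripper": 1,"tx": -12,"ty": -6.6,"tz": 10.5,"wx": 0,"wy": 0,"wz": 0},{"gripper": 1,"tx": -14.6,"ty": -8.1,"tz": 10.5,"wx": 0,"wy": 0,"wz": 0},{"gripper": 1,"tx": -14.6,"ty": -8.1,"tz": 10.5,"wx": 0,"wy": 0,"wz": 0},{"gripper": 1,"tx": -14.6,"ty": -8.1,"tz": 10.5,"wx": 0,"wy": 0,"wz": 0},{"gripper": 1,"tx": -14.6,"ty": -8.1,"tz": 7,"wx": 0,"wy": 0,"wz": 0},{"gripper": 1,"tx": -14.6,"ty": -8.1,"tz": 4,"wx": 0,"wy": 0,"wz": 0},{"gripper": 1,"tx": -14.6,"ty": -8.1,"tz": 3,"wx": 0,"wy": 0,"wz": 0},{"gripper": 1,"tx": -14.6,"ty": -8.1,"tz": 3,"wx": 0,"wy": 0,"wz": 0},{"gripper": 1,"tx": -14.6,"ty": -8.1,"tz": 3,"wx": 0,"wy": 0,"wz": 0}])

```text
time: 10.25
eef_pos: [440.8, -234.3, 68.8]
orientation: [0.493, -0.506, 0.508, -0.493]
wrist_force: [0.0, -0.9, -0.2]
width: 0.368
```

Emit:
arm_command(increments=[{"gripper": 1,"tx": -0.1,"ty": -0.1,"tz": -1.5,"wx": 0,"wy": 0,"wz": 0},{"gripper": 1,"tx": -0.1,"ty": -0.1,"tz": -3,"wx": 0,"wy": 0,"wz": 0},{"gripper": 1,"tx": -0.1,"ty": -0.1,"tz": -3.5,"wx": 0,"wy": 0,"wz": 0},{"gripper": 1,"tx": -0.1,"ty": -0.1,"tz": -3.5,"wx": 0,"wy": 0,"wz": 0},{"gripper": 1,"tx": -0.1,"ty": -0.1,"tz": -3.5,"wx": 0,"wy": 0,"wz": 0},{"gripper": -1,"tx": -0.1,"ty": -0.1,"tz": -3.5,"wx": 0,"wy": 0,"wz": 0},{"gripper": -1,"tx": -0.1,"ty": -0.1,"tz": -3.5,"wx": 0,"wy": 0,"wz": 0},{"gripper": -1,"tx": -0.1,"ty": -0.1,"tz": -3.5,"wx": 0,"wy": 0,"wz": 0},{"gripper": -1,"tx": -0.1,"ty": -0.1,"tz": -3.5,"wx": 0,"wy": 0,"wz": 0},{"gripper": -1,"tx": -0.1,"ty": -0.1,"tz": -3.5,"wx": 0,"wy": 0,"wz": 0},{"gripper": -1,"tx": -0.1,"ty": -0.1,"tz": -3.5,"wx": 0,"wy": 0,"wz": 0},{"gripper": -1,"tx": -0.1,"ty": -0.1,"tz": 0,"wx": 0,"wy": 0,"wz": 0},{"gripper": -1,"tx": -0.1,"ty": -0.1,"tz": 4,"wx": 0,"wy": 0,"wz": 0},{"gripper": -1,"tx": -0.1,"ty": -0.1,"tz": 9.2,"wx": 0,"wy": 0,"wz": 0},{"gripper": -1,"tx": 4,"ty": 0.5,"tz": 9.2,"wx": 0,"wy": 0,"wz": 0},{"gripper": -1,"tx": 8,"ty": 1,"tz": 9.2,"wx": 0,"wy": 0,"wz": 0},{"gripper": -1,"tx": 12,"ty": 1.5,"tz": 9.2,"wx": 0,"wy": 0,"wz": 0},{"gripper": -1,"tx": 14.3,"ty": 2,"tz": 9.2,"wx": 0,"wy": 0,"wz": 0},{"gripper": -1,"tx": 14.3,"ty": 2,"tz": 9.2,"wx": 0,"wy": 0,"wz": 0},{"gripper": -1,"tx": 14.3,"ty": 2,"tz": 9.2,"wx": 0,"wy": 0,"wz": 0}])

```text
time: 12.25
eef_pos: [583.7, -214.1, 160.2]
orientation: [0.494, -0.506, 0.507, -0.493]
wrist_force: [-0.3, -0.3, -0.1]
width: 0.999
```

Run:
```python
from h import *
o=ctrl.get_obs();print(o["eef_pos"],o["width"])
im=ctrl.read_camera("scene")[:,:,::-1]
cv2.imwrite("pics/s4.png",cv2.resize(im[120:300,150:380],None,fx=3,fy=3))
```

```text
[ 583.70683521 -214.09809789  160.21071643] 0.9986185009817511
```

View pics/s4.png

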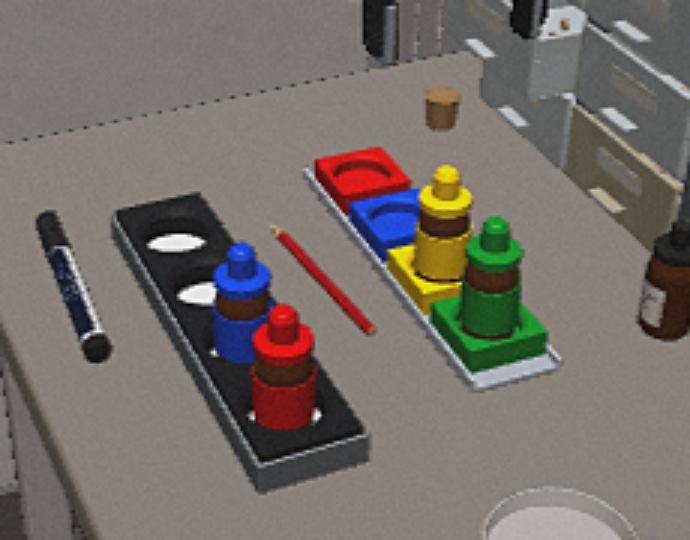

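Blue stands upright in the second cutout from the right at crop (241,300), beside red. Next is yellow.

Emit:
arm_command(increments=[{"gripper": -1,"tx": 0,"ty": 0,"tz": -4,"wx": 0,"wy": 0,"wz": 0},{"gripper": -1,"tx": 0,"ty": 0,"tz": -8,"wx": 0,"wy": 0,"wz": 0},{"gripper": -1,"tx": 0,"ty": 0,"tz": -11,"wx": 0,"wy": 0,"wz": 0},{"gripper": -1,"tx": 0,"ty": 0,"tz": -12.4,"wx": 0,"wy": 0,"wz": 0},{"gripper": -1,"tx": 0,"ty": 0,"tz": -12.4,"wx": 0,"wy": 0,"wz": 0},{"gripper": -1,"tx": 0,"ty": 0,"tz": -12.4,"wx": 0,"wy": 0,"wz": 0},{"gripper": 1,"tx": 0,"ty": 0,"tz": -12.4,"wx": 0,"wy": 0,"wz": 0},{"gripper": 1,"tx": 0,"ty": 0,"tz": -12.4,"wx": 0,"wy": 0,"wz": 0},{"gripper": 1,"tx": 0,"ty": 0,"tz": -12.4,"wx": 0,"wy": 0,"wz": 0},{"gripper": 1,"tx": 0,"ty": 0,"tz": -12.4,"wx": 0,"wy": 0,"wz": 0},{"gripper": 1,"tx": 0,"ty": 0,"tz": -12.4,"wx": 0,"wy": 0,"wz": 0},{"gripper": 1,"tx": 0,"ty": 0,"tz": -12.4,"wx": 0,"wy": 0,"wz": 0},{"gripper": 1,"tx": 0,"ty": 0,"tz": -12.4,"wx": 0,"wy": 0,"wz": 0},{"gripper": 1,"tx": 0,"ty": 0,"tz": -12.4,"wx": 0,"wy": 0,"wz": 0}])

```text
time: 13.7
eef_pos: [583.7, -214.6, 37.5]
orientation: [0.493, -0.506, 0.508, -0.493]
wrist_force: [-1.0, 1.0, 5.9]
width: 0.364
```

Emit:
arm_command(increments=[{"gripper": 1,"tx": 0,"ty": 0,"tz": 2.5,"wx": 0,"wy": 0,"wz": 0},{"gripper": 1,"tx": 0,"ty": 0,"tz": 6,"wx": 0,"wy": 0,"wz": 0},{"gripper": 1,"tx": 0,"ty": 0,"tz": 10.5,"wx": 0,"wy": 0,"wz": 0},{"gripper": 1,"tx": 0,"ty": 0,"tz": 10.5,"wx": 0,"wy": 0,"wz": 0},{"gripper": 1,"tx": -4,"ty": 1.2,"tz": 10.5,"wx": 0,"wy": 0,"wz": 0},{"gripper": 1,"tx": -8,"ty": 2.4,"tz": 10.5,"wx": 0,"wy": 0,"wz": 0},{"gripper": 1,"tx": -12,"ty": 3.6,"tz": 10.5,"wx": 0,"wy": 0,"wz": 0},{"gripper": 1,"tx": -14.3,"ty": 4.1,"tz": 10.5,"wx": 0,"wy": 0,"wz": 0},{"gripper": 1,"tx": -14.3,"ty": 4.1,"tz": 10.5,"wx": 0,"wy": 0,"wz": 0},{"gripper": 1,"tx": -14.3,"ty": 4.1,"tz": 10.5,"wx": 0,"wy": 0,"wz": 0},{"gripper": 1,"tx": -14.3,"ty": 4.1,"tz": 7,"wx": 0,"wy": 0,"wz": 0},{"gripper": 1,"tx": -14.3,"ty": 4.1,"tz": 4,"wx": 0,"wy": 0,"wz": 0},{"gripper": 1,"tx": -14.3,"ty": 4.1,"tz": 3,"wx": 0,"wy": 0,"wz": 0},{"gripper": 1,"tx": -14.3,"ty": 4.1,"tz": 3,"wx": 0,"wy": 0,"wz": 0},{"gripper": 1,"tx": -14.3,"ty": 4.1,"tz": 3,"wx": 0,"wy": 0,"wz": 0}])

```text
time: 15.2
eef_pos: [441.6, -173.9, 68.6]
orientation: [0.493, -0.505, 0.508, -0.493]
wrist_force: [-0.8, -0.2, -0.1]
width: 0.364
```

Emit:
arm_command(increments=[{"gripper": 1,"tx": -0.1,"ty": 0.1,"tz": -1.5,"wx": 0,"wy": 0,"wz": 0},{"gripper": 1,"tx": -0.1,"ty": 0.1,"tz": -3,"wx": 0,"wy": 0,"wz": 0},{"gripper": 1,"tx": -0.1,"ty": 0.1,"tz": -3.5,"wx": 0,"wy": 0,"wz": 0},{"gripper": 1,"tx": -0.1,"ty": 0.1,"tz": -3.5,"wx": 0,"wy": 0,"wz": 0},{"gripper": 1,"tx": -0.1,"ty": 0.1,"tz": -3.5,"wx": 0,"wy": 0,"wz": 0},{"gripper": -1,"tx": -0.1,"ty": 0.1,"tz": -3.5,"wx": 0,"wy": 0,"wz": 0},{"gripper": -1,"tx": -0.1,"ty": 0.1,"tz": -3.5,"wx": 0,"wy": 0,"wz": 0},{"gripper": -1,"tx": -0.1,"ty": 0.1,"tz": -3.5,"wx": 0,"wy": 0,"wz": 0},{"gripper": -1,"tx": -0.1,"ty": 0.1,"tz": -3.5,"wx": 0,"wy": 0,"wz": 0},{"gripper": -1,"tx": -0.1,"ty": 0.1,"tz": -3.5,"wx": 0,"wy": 0,"wz": 0},{"gripper": -1,"tx": -0.1,"ty": 0.1,"tz": -3.5,"wx": 0,"wy": 0,"wz": 0},{"gripper": -1,"tx": -0.1,"ty": 0.1,"tz": 0,"wx": 0,"wy": 0,"wz": 0},{"gripper": -1,"tx": -0.1,"ty": 0.1,"tz": 4,"wx": 0,"wy": 0,"wz": 0},{"gripper": -1,"tx": -0.1,"ty": 0.1,"tz": 9.2,"wx": 0,"wy": 0,"wz": 0},{"gripper": -1,"tx": 4,"ty": -3,"tz": 9.2,"wx": 0,"wy": 0,"wz": 0},{"gripper": -1,"tx": 8,"ty": -6,"tz": 9.2,"wx": 0,"wy": 0,"wz": 0},{"gripper": -1,"tx": 12,"ty": -9,"tz": 9.2,"wx": 0,"wy": 0,"wz": 0},{"gripper": -1,"tx": 13.9,"ty": -10.2,"tz": 9.2,"wx": 0,"wy": 0,"wz": 0},{"gripper": -1,"tx": 13.9,"ty": -10.2,"tz": 9.2,"wx": 0,"wy": 0,"wz": 0},{"gripper": -1,"tx": 13.9,"ty": -10.2,"tz": 9.2,"wx": 0,"wy": 0,"wz": 0}])

```text
time: 17.2
eef_pos: [580.4, -275.8, 159.7]
orientation: [0.493, -0.506, 0.508, -0.493]
wrist_force: [-0.7, -0.4, -0.1]
width: 0.997
```

Run:
```python
from h import *
o=ctrl.get_obs();print(o["eef_pos"],o["width"])
im=ctrl.read_camera("scene")[:,:,::-1]
cv2.imwrite("pics/s5.png",cv2.resize(im[120:300,150:380],None,fx=3,fy=3))
```

```text
[ 580.40928742 -275.79365609  159.6987108 ] 0.997289087241804
```

View pics/s5.png

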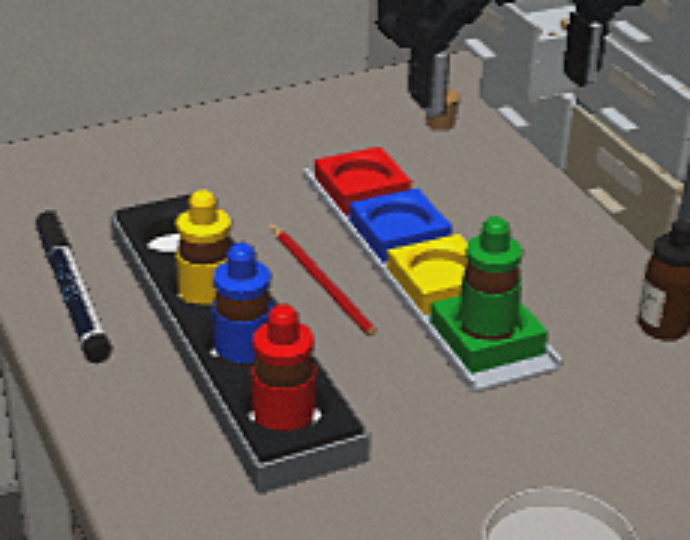

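Yellow stands upright in the second cutout from the left at crop (204,250). Last is green.

Emit:
arm_command(increments=[{"gripper": -1,"tx": 0,"ty": 0,"tz": -4,"wx": 0,"wy": 0,"wz": 0},{"gripper": -1,"tx": 0,"ty": 0,"tz": -8,"wx": 0,"wy": 0,"wz": 0},{"gripper": -1,"tx": 0,"ty": 0,"tz": -11,"wx": 0,"wy": 0,"wz": 0},{"gripper": -1,"tx": 0,"ty": 0,"tz": -12.3,"wx": 0,"wy": 0,"wz": 0},{"gripper": -1,"tx": 0,"ty": 0,"tz": -12.3,"wx": 0,"wy": 0,"wz": 0},{"gripper": -1,"tx": 0,"ty": 0,"tz": -12.3,"wx": 0,"wy": 0,"wz": 0},{"gripper": 1,"tx": 0,"ty": 0,"tz": -12.3,"wx": 0,"wy": 0,"wz": 0},{"gripper": 1,"tx": 0,"ty": 0,"tz": -12.3,"wx": 0,"wy": 0,"wz": 0},{"gripper": 1,"tx": 0,"ty": 0,"tz": -12.3,"wx": 0,"wy": 0,"wz": 0},{"gripper": 1,"tx": 0,"ty": 0,"tz": -12.3,"wx": 0,"wy": 0,"wz": 0},{"gripper": 1,"tx": 0,"ty": 0,"tz": -12.3,"wx": 0,"wy": 0,"wz": 0},{"gripper": 1,"tx": 0,"ty": 0,"tz": -12.3,"wx": 0,"wy": 0,"wz": 0},{"gripper": 1,"tx": 0,"ty": 0,"tz": -12.3,"wx": 0,"wy": 0,"wz": 0},{"gripper": 1,"tx": 0,"ty": 0,"tz": -12.3,"wx": 0,"wy": 0,"wz": 0}])

```text
time: 18.65
eef_pos: [580.7, -275.7, 38.4]
orientation: [0.493, -0.505, 0.508, -0.493]
wrist_force: [0.4, 0.5, 5.7]
width: 0.366
```

Emit:
arm_command(increments=[{"gripper": 1,"tx": 0,"ty": 0,"tz": 2.5,"wx": 0,"wy": 0,"wz": 0},{"gripper": 1,"tx": 0,"ty": 0,"tz": 6,"wx": 0,"wy": 0,"wz": 0},{"gripper": 1,"tx": 0,"ty": 0,"tz": 10.5,"wx": 0,"wy": 0,"wz": 0},{"gripper": 1,"tx": 0,"ty": 0,"tz": 10.5,"wx": 0,"wy": 0,"wz": 0},{"gripper": 1,"tx": -2.5,"ty": 3,"tz": 10.5,"wx": 0,"wy": 0,"wz": 0},{"gripper": 1,"tx": -5,"ty": 6,"tz": 10.5,"wx": 0,"wy": 0,"wz": 0},{"gripper": 1,"tx": -8,"ty": 9.5,"tz": 10.5,"wx": 0,"wy": 0,"wz": 0},{"gripper": 1,"tx": -11,"ty": 13,"tz": 10.5,"wx": 0,"wy": 0,"wz": 0},{"gripper": 1,"tx": -13.9,"ty": 16.5,"tz": 10.5,"wx": 0,"wy": 0,"wz": 0},{"gripper": 1,"tx": -13.9,"ty": 16.5,"tz": 10.5,"wx": 0,"wy": 0,"wz": 0},{"gripper": 1,"tx": -13.9,"ty": 16.5,"tz": 10.5,"wx": 0,"wy": 0,"wz": 0},{"gripper": 1,"tx": -13.9,"ty": 16.5,"tz": 7,"wx": 0,"wy": 0,"wz": 0},{"gripper": 1,"tx": -13.9,"ty": 16.5,"tz": 4,"wx": 0,"wy": 0,"wz": 0},{"gripper": 1,"tx": -13.9,"ty": 16.5,"tz": 3,"wx": 0,"wy": 0,"wz": 0},{"gripper": 1,"tx": -13.9,"ty": 16.5,"tz": 3,"wx": 0,"wy": 0,"wz": 0},{"gripper": 1,"tx": -13.9,"ty": 16.5,"tz": 3,"wx": 0,"wy": 0,"wz": 0}])

```text
time: 20.25
eef_pos: [442.5, -111.3, 69.5]
orientation: [0.493, -0.505, 0.509, -0.493]
wrist_force: [0.6, -0.3, -0.1]
width: 0.366
```

Lower and release, then withdraw up and away to the left so the cameras can see.

Emit:
arm_command(increments=[{"gripper": 1,"tx": 0,"ty": 0,"tz": -1.5,"wx": 0,"wy": 0,"wz": 0},{"gripper": 1,"tx": 0,"ty": 0,"tz": -3,"wx": 0,"wy": 0,"wz": 0},{"gripper": 1,"tx": 0,"ty": 0,"tz": -3.5,"wx": 0,"wy": 0,"wz": 0},{"gripper": 1,"tx": 0,"ty": 0,"tz": -3.5,"wx": 0,"wy": 0,"wz": 0},{"gripper": 1,"tx": 0,"ty": 0,"tz": -3.5,"wx": 0,"wy": 0,"wz": 0},{"gripper": -1,"tx": 0,"ty": 0,"tz": -3.5,"wx": 0,"wy": 0,"wz": 0},{"gripper": -1,"tx": 0,"ty": 0,"tz": -3.5,"wx": 0,"wy": 0,"wz": 0},{"gripper": -1,"tx": 0,"ty": 0,"tz": -3.5,"wx": 0,"wy": 0,"wz": 0},{"gripper": -1,"tx": 0,"ty": 0,"tz": -3.5,"wx": 0,"wy": 0,"wz": 0},{"gripper": -1,"tx": 0,"ty": 0,"tz": -3.5,"wx": 0,"wy": 0,"wz": 0},{"gripper": -1,"tx": 0,"ty": 0,"tz": -3.5,"wx": 0,"wy": 0,"wz": 0},{"gripper": -1,"tx": 0,"ty": 0,"tz": 0,"wx": 0,"wy": 0,"wz": 0},{"gripper": -1,"tx": 0,"ty": 0,"tz": 4,"wx": 0,"wy": 0,"wz": 0},{"gripper": -1,"tx": 0,"ty": 0,"tz": 9,"wx": 0,"wy": 0,"wz": 0},{"gripper": -1,"tx": 0,"ty": 0,"tz": 14,"wx": 0,"wy": 0,"wz": 0},{"gripper": -1,"tx": 0,"ty": 5,"tz": 17,"wx": 0,"wy": 0,"wz": 0},{"gripper": -1,"tx": 0,"ty": 10,"tz": 17,"wx": 0,"wy": 0,"wz": 0},{"gripper": -1,"tx": 0,"ty": 15,"tz": 17,"wx": 0,"wy": 0,"wz": 0},{"gripper": -1,"tx": 0,"ty": 15,"tz": 17,"wx": 0,"wy": 0,"wz": 0},{"gripper": -1,"tx": 0,"ty": 15,"tz": 17,"wx": 0,"wy": 0,"wz": 0}])

```text
time: 22.25
eef_pos: [442.3, 40.0, 239.5]
orientation: [0.494, -0.504, 0.508, -0.494]
wrist_force: [-0.2, 0.2, -0.1]
width: 1.003
```

Run:
```python
from h import *
o=ctrl.get_obs();print(o["eef_pos"],o["width"],o["time"],o["wrist_force"])
im=ctrl.read_camera("scene")[:,:,::-1]; tp=ctrl.read_camera("top")[:,:,::-1]
H=np.array([[442.1,-111.05],[440.95,-173.04],[439.8,-235.03],[438.7,-297.02]])
t=np.linspace(0,6.28,40)
def crop(n,im,y0,y1,x0,x1,f):
    b=cv2.resize(im[y0:y1,x0:x1],None,fx=f,fy=f,interpolation=cv2.INTER_CUBIC)
    for q in H:
        for z,r in((24,26),(68,16.5),(86,5)):
            p=proj(n,np.c_[q[0]+r*np.cos(t),q[1]+r*np.sin(t),0*t+z]);cv2.polylines(b,[((p-[x0,y0]+.5)*f).astype(int)],True,(255,0,255),1)
    return cv2.resize(b,(600,290))
cv2.imwrite("pics/fin.png",np.vstack([crop("scene",im,165,281,160,400,2.5*1),crop("top",tp,195,253,195,315,5)]))
```

```text
[442.34375983  39.95168575 239.4621233 ] 1.002741303494536 22.25 [-0.2461532   0.21446708 -0.07104269]
```

View pics/fin.png

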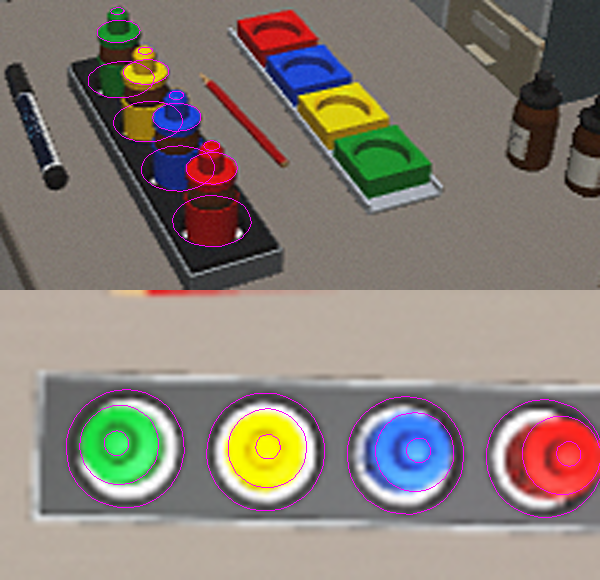

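The final views show green, yellow, blue and red (left to right) upright in the cutouts. Caps and bulbs line up with the predicted circles within about 2–3 mm, and the gripper is open and clear.

```bash
python3 -c "
from cell import ctrl; print(ctrl.job_done(), ctrl.get_obs()['time'])"
```

```text
the job is handed in; nothing more can be done
the job is handed in; nothing more can be done
```

All four bottles are in the foam insert in reverse order, left to right green, yellow, blue, red (the stands run red, blue, yellow, green). I handed the job in at about 22 s on the robot's clock, and the hand-in gave no verdict.

- **Placement:** in the last pictures from both cameras, every bottle stands upright and released. Each sits within about 2–3 mm of its cutout centre, and cap and bulb heights fit a bottle standing on the floor; blue was about 2 mm to the left.
- **Robot:** the gripper was open and clear of everything, and the wrist force readings after each move stayed at about 6 N or less.
- **Failed or disagreed:** no check of a placing failed. My first cutout measurement was off because it picked up pixels of the frame, so I redid it before moving. One move was refused for missing fields, and nothing moved.

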